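Set the welding turntable back one notch

TASK

The welding turntable on the bench has been clicked one station too far. With a fingertip lift the red ratchet pawl by its cross bar and flip it over until it lies back off the teeth, then push one of the turntable's upright brass pins so that the turntable turns backward (clockwise seen from above) by exactly one notch, and tip the pawl over again so that its toe drops fully home into the new notch. Only push with the fingers: the tube in the middle of the turntable stays seated and is not lifted off, and the other things on the bench stay where they are.

Things in the scene. Friction and masses are not known exactly. Their poses are not given: they have to be found in the camera images.
- fixture: fixed turntable base, grey disc 270 mm across, 18 mm thick. Origin: bench height, on the turntable's upright axis; z up. Its +y points to the side with the pawl (towards the robot within 0.6 rad); +x is 90 degrees clockwise of +y seen from above. Pawl hinge pin: along y at x = 65, z = 85 mm, on a grey post (24 mm along x, y = 126 to 141 mm, top z = 93 mm)
- wheel (a joint): turntable angle in rad, growing clockwise seen from above (backward); about 0 at the start. 12 notches of 0.524 rad: the new notch is at 0.524. Within 0.08 either way of a notch the toe falls fully home. It stays where it is left (0.22 N m friction, 3 N at a pin). Pawl down: blocked clockwise beyond that play; counter-clockwise the ramped teeth click past
- hub (a point): centre of the turntable's top face, 46 mm above the bench, turning with it. The turntable is a dark steel disc 244 mm across with 12 steel saw teeth, 12 mm high, in a ring from radius 96 to 118 mm on its top face.
- pin0 (a point): centre of the top end of an upright brass push pin fixed to the turntable: 12 mm across, standing 54 mm above the turntable's face (top 100 mm above the bench), 78 mm from the axis. It starts on the side opposite to the pawl (at -75 degrees from the base's +x axis, counter-clockwise positive, at wheel = 0).
- pin1 (a point): the same for the second pin (at 165 degrees at wheel = 0)
- pin2 (a point): the same for the third pin (at 45 degrees at wheel = 0, next to the pawl's hinge post)
- pawl (a joint): angle in rad of the red pawl: 0 is down, toe fully home in a notch; it grows as it lifts, to 1.75 at the stop, lying back. Above 0.2 the toe is clear of the teeth. 0.16 kg, moved by gravity alone, tips over centre: let go below 0.9 it falls back onto the teeth, above 1.2 it falls to the stop and stays there. At the stop the toe stands up, to 160 mm above the bench
- pawl_hinge (a point): point on the axis of the pawl's hinge pin (the axis is the base's y axis direction), straight across from pawl_bar, 85 mm above the bench; at (65, 163, 85) mm in the base's frame
- pawl_bar (a point): point on the steel cross bar where a fingertip pushes. Bar 11 mm thick, level, along the base's y, free from y = 113 to 187 mm (black ball end); this point at y = 163 mm. Circles the hinge axis at radius 60 mm: pawl down, 39 mm to its -x side and 46 mm above it (131 mm above bench); at the stop 52 mm to +x and 30 mm above. Push it towards +x to lift the pawl, towards -x to tip it back
- tube: loose steel tube, 48 mm across, 60 mm tall, standing upright on a low 9 mm high spigot in the centre of the turntable (top 106 mm above the bench); it must stay seated there. Origin at the centre of its underside.
- stub_a: loose dark steel pipe stub, 34 mm across, 60 mm tall, standing on the bench beside the turntable; a bystander; origin at the centre of its underside
- stub_b: loose dark steel pipe stub, 34 mm across, 60 mm tall, standing on the bench beside the turntable; a bystander; origin at the centre of its underside
- wrench: loose wrench lying beside the turntable, a bystander
- hammer: loose hammer lying on the left of the bench, a bystander
- brush: loose brush lying on the right of the bench, a bystander
- spray: loose spray can, 54 mm across, 150 mm tall, standing on the left, a bystander
- mug: loose blue mug, 76 mm across, 85 mm tall, standing on the right, a bystander

How it is judged:
On the way, in this order (a step that is already met when the one before it is completed fails the run):
1. the pawl is lifted and lies back at its stop with the turntable still in its notch (value of joint pawl above 1.5 rad and value of joint wheel between -0.2 and 0.2 rad), for 0.2 s.
2. the turntable is pushed backward past the tooth towards the next notch (value of joint wheel between 0.4 and 0.75 rad), for 0.2 s.
At the end, for the whole second after the job is handed in: the turntable is at rest one notch (0.524 rad, within 0.11) clockwise of where it was, the pawl is down in the new notch (joint below 0.06), and the tube is upright and seated on its spigot (within 6 mm) (value of joint wheel between 0.4136 and 0.6336 rad and value of joint pawl below 0.06 rad and velocity of joint wheel between -0.05 and 0.05 rad/s and horizontal distance between tube and hub below 0.006 m and distance between tube and hub below 0.008 m and angle between tube's own z axis and vertical below 0.1 rad); the robot touches nothing.
It fails at once if the tube is lifted, tipped or knocked off its spigot (distance between tube and hub above 0.012 m or angle between tube's own z axis and vertical above 0.3 rad).
It fails at once if a bystander is moved or lifted (distance of any of stub_a, stub_b from where it was at the start of the episode above 0.02 m or distance of any of wrench, hammer, brush from where it was at the start of the episode above 0.028 m or distance of any of spray, mug from where it was at the start of the episode above 0.023 m).
It also fails if it takes over 64 s, if anything falls off the work surface, if the arm or the gripper's body presses on something with over 40 N, if the wrist force passes 120 N, or if a joint passes its speed limit or range.

ROBOT

A 6-joint arm with a two-finger parallel gripper is mounted at the origin on the work surface. World frame = base frame: x ahead of the robot, y to its left, z up, the work surface at z = 0. Lengths are in m, angles in rad, forces in N, time in s.
With the tool pointing down it reaches from about 0.35 to 0.85 m from the base axis. Payload 8.1 kg.
Tool frame: the origin (TCP) lies at the very end of the fingers, on their centre line; the grasp point (between the pads) lies 19 mm behind it (robot.pinch_z is the distance from the TCP to the grasp point, in m); x points along the fingers, z is the direction in which the jaws open and shut, and the axes are right-handed (so a half turn about x gives the same grasp; the last joint's range is limited). The gripper opens to 93 mm and grips with 3 to 60 N. Pads are 15 mm wide; open, the fingers measure 128 mm over their backs; the gripper's body (75 mm by 188 mm) begins 65 mm behind the grasp point.
Start: joints at [1.189, 0.13, 1.488, -0, 1.523, -0.085], TCP at [0.175, 0.574, 0.219] pointing down, gripper open.
Joint ranges: [-2.96, 2.96], [-0.89, 2.26], [0.02, 2.5], [-1.34, 4.48], [0, 2.73], [-2.66, 2.66]. Speed limits (rad/s): [2.39, 2.39, 2.79, 3.14, 3.14, 3.14].

INTERFACE

Orientations are given as a rotation vector (axis times angle).
In Python, from plant import robot, optics, ticket gives the robot as it stands.
- The arm moves only by the tool jog_arm, never from a script. Its argument "targets" is a list of rows, each a list of 7 numbers: the shift along the tool's x, y, z in cm, then the turn, a rotation vector about the tool's x, y, z in degrees, then the closure, from 0 (fully open) to 1 (shut). In form: [[dx, dy, dz, ax, ay, az, grip], ...]. A call has 1 to 5 rows; each row is the pose to reach, as a shift and turn from the pose measured when the call began, along the tool's axes at that moment; what a row does not reach only later rows make up. A row lasts 1/8 s, in which the tool goes at most 62.5 mm and 10.7 degrees, less where a joint would pass 70% of its speed; a pose out of reach is approached as far as the arm can. A call with a gripper value outside its range is refused whole. The fingers move at their own pace and stop on an object; "squeeze" is the grip in N (left out, the last holds). Time passes only in rows, so rows that repeat a pose let the fingers close. It gives the time, the measured TCP pose, the force and the opening at its end, in the units of the state.
- robot.read_state(): the state, without advancing time (a new reading comes with each control period).
- optics.read_camera(name): name is "scene" or "top"; returns a dict with "frame" (420x560x3 uint8, red, green, blue), "vertical_fov" (degrees; the focal length in pixels is half the picture's height over the tangent of half this angle, whatever the lens; pixels are square), "cx", "cy" (the principal point, pixels), "R" (3x3) and "t" (3): a world point X has camera coordinates R X + t. Camera axes: x right, y down, z forward; pixel columns grow to the right and rows downward; lengths in m; the calibration is good to about 2 mm. A picture is of the moment at which its call begins. There is no depth.
- ticket.close_job(): hands the job in, once; it reports no verdict.
The state is a dict: "t": time; "q": joint angles; "dq": joint speeds; "joint_torque": joint torques, N m; "tool_pos": TCP position; "orientation": TCP orientation; "force": force on the tool from outside, world axes, zero at the start; "wrist_torque": the same for the moment, N m; "opening": finger opening in m.
Only numpy, scipy, OpenCV 4.12 (cv2) and the standard library are available. Lean on these libraries where they do the work, as an engineer would, in place of code of your own. Each camera call takes 0.05 s, during which the arm holds its last target.

## Working session

There is one attempt and no reset: what is moved stays moved. The work goes in short steps, Python scripts to look and compute and a tool call to move; the robot and the scene stay as the last step left them, time stands still between calls to the robot, and variables do not carry over. Pictures are saved under pics/ and viewed, and the job is handed in when it is done.

Besides the shell and the picture viewer there is one more tool, called after "Call:" by a JSON object that holds its "api" and its "payload". jog_arm: Moves the arm, as the interface text tells. Its arguments: {"type":"object","properties":{"targets":{"type":"array"},"squeeze":{"type":"number"}},"required":["targets"]}

```bash
ls; mkdir -p pics; python3 - <<'E'
from plant import robot, optics, ticket
import cv2
print(robot.read_state())
for n in ("scene","top"):
    c=optics.read_camera(n)
    cv2.imwrite(f"pics/{n}0.png",c["frame"][:,:,::-1])
    print(n,{k:c[k] for k in c if k!="frame"})
E
```

```text
pics
{'t': 0.0, 'q': array([ 1.18861185e+00,  1.31198726e-01,  1.48924035e+00, -6.49483616e-06,
        1.52298797e+00, -8.54081740e-02]), 'dq': array([ 0.000564  ,  0.00014016, -0.0016208 , -0.00176072, -0.00097488,
       -0.00051723]), 'joint_torque': array([ 8.32950154e-04, -5.59853053e+01, -4.91756701e+01,  7.68133882e-02,
        3.58642673e-02, -1.49918142e-04]), 'tool_pos': array([0.17524172, 0.57325906, 0.21758638]), 'orientation': array([-0.98888135,  1.33670378,  0.98727522]), 'force': array([-0.6523358 ,  0.91539382,  0.30013287]), 'wrist_torque': array([-0.01920002, -0.0164549 ,  0.03808418]), 'opening': 0.09301279928530048}
scene {'vertical_fov': 52.48611499615897, 'cx': 279.79628440321596, 'cy': 211.70542376043022, 'R': array([[-8.98950611e-02,  9.95951062e-01, -6.00263324e-04],
       [ 5.90235518e-01,  5.27894853e-02, -8.05503137e-01],
       [-8.02210017e-01, -7.27650505e-02, -5.92591205e-01]]), 't': array([ 0.04761129, -0.23349025,  1.5623749 ])}
top {'vertical_fov': 48.220860824281196, 'cx': 288.5001178374197, 'cy': 207.5564808853162, 'R': array([[ 0.02891023, -0.99953406,  0.00979104],
       [-0.99877274, -0.02927951, -0.03994662],
       [ 0.04021469, -0.00862416, -0.99915384]]), 't': array([-0.03646995,  0.56682163,  1.47649218])}
```

View pics/scene0.png

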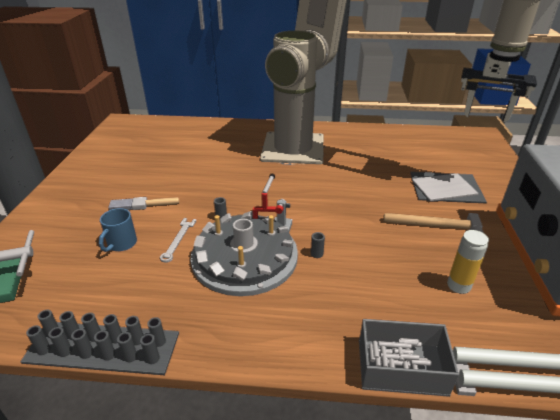

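View pics/top0.png

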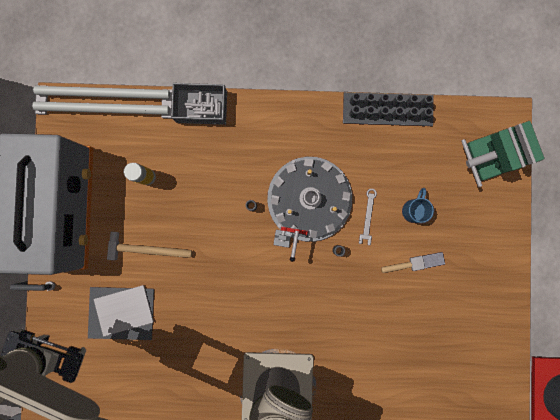

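```bash
cat > h.py <<'E'
from plant import robot, optics, ticket
import cv2, numpy as np
from scipy.spatial.transform import Rotation as Rn
def cam(n): return optics.read_camera(n)
def proj(c,X):
    f=210/np.tan(np.radians(c["vertical_fov"]/2)); p=np.atleast_2d(X)@c["R"].T+c["t"]
    return p[:,:2]/p[:,2:]*f+[c["cx"],c["cy"]]
def ray(c,u,v,z):
    f=210/np.tan(np.radians(c["vertical_fov"]/2))
    d=c["R"].T@np.array([(u-c["cx"])/f,(v-c["cy"])/f,1]); o=-c["R"].T@c["t"]
    return o+d*(z-o[2])/d[2]
def crop(c,x0,y0,w,h,s,name,pts=None):
    im=cv2.resize(c["frame"][y0:y0+h,x0:x0+w,::-1],None,fx=s,fy=s,interpolation=cv2.INTER_CUBIC).copy()
    if pts is not None:
        for p in pts: cv2.circle(im,tuple(int(round(a)) for a in ((p-[x0,y0]+.5)*s)),3,(0,255,0),1)
    cv2.imwrite("pics/"+name,im)
E
python3 - <<'E'
from h import *
c=cam("top"); crop(c,235,145,150,130,5,"t1.png")
c=cam("scene"); crop(c,180,165,160,130,5,"s1.png")
E
```

```text
(no output)
```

View pics/t1.png

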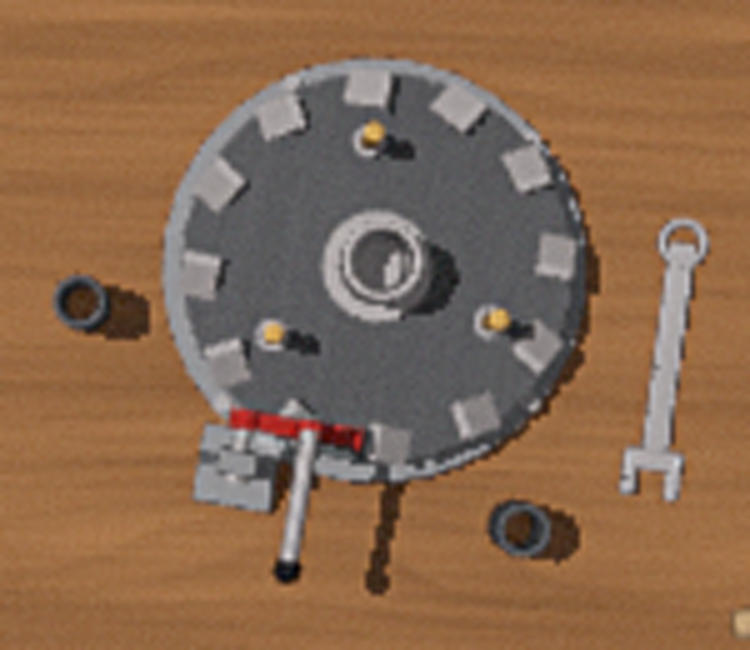

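View pics/s1.png

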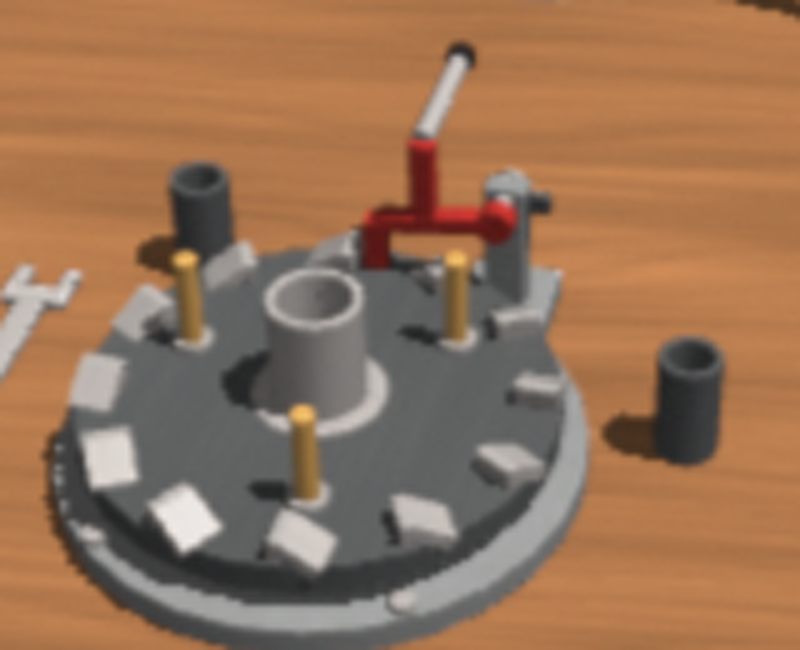

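```bash
cat > fit.py <<'E'
from h import *
from scipy.optimize import least_squares
def P(ang,w,r=.078,z=.1): 
    a=np.radians(ang)-w; return [r*np.cos(a),r*np.sin(a),z]
def B(pose,pts):
    x,y,th=pose; c,s=np.cos(th),np.sin(th); pts=np.atleast_2d(pts)
    return np.c_[x+c*pts[:,0]-s*pts[:,1], y+s*pts[:,0]+c*pts[:,1], pts[:,2]]
E
cat > /tmp/a.py <<'E'
from fit import *
ct,cs=cam("top"),cam("scene")
T=np.array([(372,131),(273,331),(498,317),(380,263)])/5+[235,145]-.5
S=np.array([(303,412),(456,258),(186,259),(314,297)])/5+[180,165]-.5
bt=np.array([288,571])/5+[235,145]-.5; bs=np.array([460,55])/5+[180,165]-.5
def pts(p): return B(p[:3],[P(-75,p[3]),P(45,p[3]),P(165,p[3]),[0,0,.106],[-.039+.065,p[4],.131]])
def res(p):
    X=pts(p); return np.r_[(proj(ct,X)-np.vstack([T,bt])).ravel(),(proj(cs,X)-np.vstack([S,bs])).ravel()]
g=ray(ct,308,197,.1); 
r=least_squares(res,[g[0],g[1],np.pi/2,0,.19])
print(r.x,np.degrees(r.x[2]),np.round(r.fun,1))
p=r.x
for n,q in dict(hub=[0,0,.046],hinge=[.065,.163,.085],bar=[.026,.163,.131],barstop=[.117,.163,.115],pin0=P(-75,p[3]),pin1=P(165,p[3]),pin2=P(45,p[3])).items(): print(n,B(p[:3],q)[0].round(4))
np.save("pose.npy",p)
for n,c in(("top",ct),("scene",cs)):
    # stubs: rim centre at z .06
    pass
print("stubL",ray(ct,235+82/5-.5,145+303/5-.5,.06),"stubR",ray(ct,235+520/5-.5,145+528/5-.5,.06))
E
PYTHONPATH=. python3 /tmp/a.py
```

```text
Traceback (most recent call last):
  File "fit.py", line 1, in <module>
    from h import *
  File "h.py", line 1, in <module>
    from plant import robot, optics, ticket
ModuleNotFoundError: No module named 'plant'
```

```bash
python3 - < /tmp/a.py
```

```text
[ 0.59820187 -0.08423626  1.43800286  0.03701001  0.18971097] 82.39149459834856 [ 0.   0.1 -0.2  0.5 -0.1  0.5  0.2 -0.4 -0.1  0.3  0.   0.4  0.   0.2
 -0.3  0.1  0.1  0.2 -0.1  0.6]
hub [ 0.5982 -0.0842  0.046 ]
hinge [0.4452 0.0018 0.085 ]
bar [ 0.4401 -0.0369  0.131 ]
barstop [0.4521 0.0533 0.115 ]
pin0 [ 0.6759 -0.0771  0.1   ]
pin1 [ 0.5656 -0.1551  0.1   ]
pin2 [ 0.5532 -0.0206  0.1   ]
stubL [0.56984722 0.09591599 0.06      ] stubR [ 0.43995018 -0.1762352   0.06      ]
```

```bash
cat > go.py <<'E'
from fit import *
def cmd(bx,by,z,p=None,sgn=None):
    """print the jog shift from now to base-frame point (mm), tool down, jaw axis along base y"""
    p=np.load("pose.npy") if p is None else p
    s=robot.read_state(); R=Rn.from_rotvec(s["orientation"]).as_matrix()
    tgt=B(p[:3],[bx/1e3,by/1e3,z/1e3])[0]
    th=p[2]; best=None
    for sg in (1,-1):
        zz=sg*np.array([-np.sin(th),np.cos(th),0]); xx=np.array([0,0,-1.]); yy=np.cross(zz,xx)
        rv=np.degrees(Rn.from_matrix(R.T@np.c_[xx,yy,zz]).as_rotvec())
        if best is None or np.linalg.norm(rv)<np.linalg.norm(best): best=rv
    c,sn=np.cos(th),np.sin(th); d=s["tool_pos"]-B(p[:3],[0,0,0])[0]
    print("t",round(s["t"],2),"now base mm",(np.array([c*d[0]+sn*d[1],-sn*d[0]+c*d[1],d[2]])*1e3).round(1),"F",s["force"].round(1),"open",round(s["opening"],3))
    print("shift cm",(R.T@(tgt-s["tool_pos"])*100).round(2),"turn",best.round(2))
    return R
E
python3 - <<'E'
from go import *
R=cmd(-5,163,215); print(R.round(2), robot.read_state()["q"].round(2))
E
```

```text
t 0.3 now base mm [596.1 506.2 218.2] F [-0.3  0.1 -0.3] open 0.093
shift cm [  0.36 -43.67 -53.7 ] turn [ 8.06e+01 -4.00e-02  2.00e-02]
[[-0.   -0.96  0.29]
 [-0.    0.29  0.96]
 [-1.    0.   -0.  ]] [ 1.19  0.13  1.49  0.    1.52 -0.09]
```

Call:
{"api": "jog_arm", "payload": {"targets": [[0.4, -9, -11, 17, 0, 0, 1], [0.4, -18, -22, 34, 0, 0, 1], [0.4, -27, -33, 51, 0, 0, 1], [0.4, -36, -44, 68, 0, 0, 1], [0.4, -43.7, -53.7, 80.6, 0, 0, 1]]}}

```text
t: 0.92
tool_pos: [0.294, 0.2828, 0.2155]
orientation: [-0.26, 1.555, 0.259]
force: [0.7, 0.2, 1.1]
opening: 0.0475
```

```bash
python3 - <<'E'
from go import *
R=cmd(-5,163,215)
E
```

```text
t 0.93 now base mm [323.5 350.1 215.5] F [0.7 0.2 1.1] open 0.047
shift cm [  0.07 -37.75   2.04] turn [2.657e+01 4.000e-02 1.000e-02]
```

Call:
{"api": "jog_arm", "payload": {"targets": [[0, -8, 0.4, 9, 0, 0, 1], [0, -16, 0.8, 18, 0, 0, 1], [0, -24, 1.2, 26.6, 0, 0, 1], [0, -32, 1.7, 26.6, 0, 0, 1], [0, -37.7, 2, 26.6, 0, 0, 1]]}}

```text
t: 1.55
tool_pos: [0.4108, -0.0075, 0.2161]
orientation: [0.105, 1.566, -0.105]
force: [0.5, 0.4, 0.4]
opening: 0.0008
```

```bash
python3 - <<'E'
from go import *
R=cmd(-5,163,215)
E
```

```text
t 1.55 now base mm [ 51.2 195.9 216.1] F [0.5 0.4 0.4] open 0.001
shift cm [ 0.12 -5.62  3.3 ] turn [-0.05  0.13 -0.  ]
```

Call:
{"api": "jog_arm", "payload": {"targets": [[0.1, -5.6, 3.3, 0, 0, 0, 1], [0.1, -5.6, 3.3, 0, 0, 0, 1], [5, -5.6, 3.3, 0, 0, 0, 1], [10.4, -5.6, 3.3, 0, 0, 0, 1], [10.4, -5.6, 3.3, 0, 0, 0, 1]]}}

```text
t: 2.17
tool_pos: [0.4324, -0.0657, 0.1081]
orientation: [0.106, 1.575, -0.103]
force: [0.2, 1.3, 0.8]
opening: 0.0003
```

```bash
python3 - <<'E'
from go import *
R=cmd(-5,163,112)
E
```

```text
t 2.17 now base mm [ -3.5 166.8 108.1] F [0.2 1.3 0.8] open 0.0
shift cm [-0.39 -0.14  0.38] turn [-0.01 -0.39 -0.09]
```

Call:
{"api": "jog_arm", "payload": {"targets": [[-0.2, 1.2, 0, 0, 0, 0, 1], [-0.2, 2.2, 0.1, 0, 0, 0, 1], [-0.2, 3.2, 0.2, 0, 0, 0, 1], [-0.2, 4.2, 0.3, 0, 0, 0, 1], [-0.2, 5, 0.3, 0, 0, 0, 1]]}}

```text
t: 2.8
tool_pos: [0.4423, -0.0155, 0.1105]
orientation: [0.106, 1.575, -0.102]
force: [-0.4, -1.9, -0.2]
opening: 0.0008
```

```bash
python3 - <<'E'
from go import *
R=cmd(84,163,110)
c=cam("scene"); crop(c,180,165,160,130,5,"s2.png")
E
```

```text
t 2.8 now base mm [ 47.5 163.6 110.5] F [-0.4 -1.9 -0.2] open 0.001
shift cm [0.05 3.65 0.06] turn [ 0.02 -0.36 -0.11]
```

View pics/s2.png

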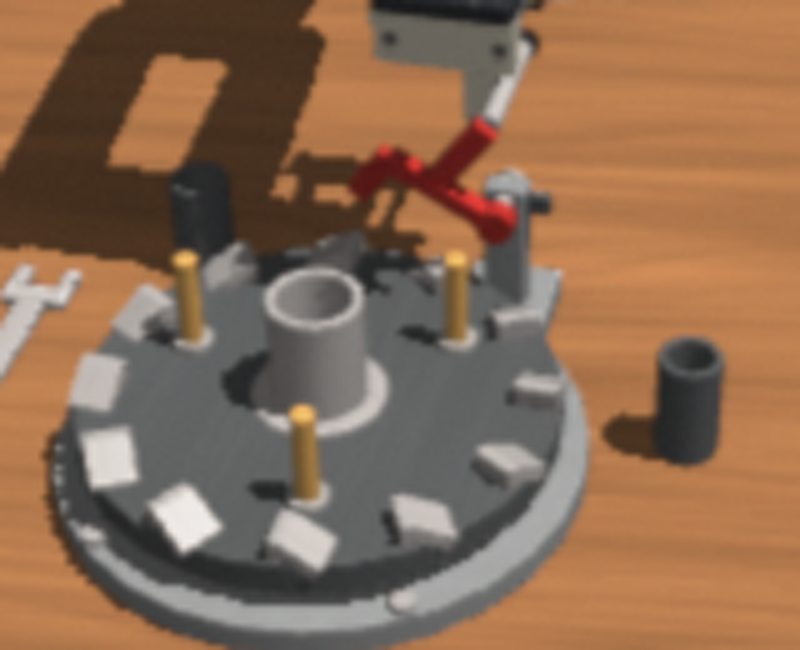

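The picture shows the finger pushing the bar and the pawl rising (toe at about px (355,190) of the crop), with the wheel unmoved. I keep pushing.

Call:
{"api": "jog_arm", "payload": {"targets": [[0, 1, 0, 0, 0, 0, 1], [0, 2, 0, 0, 0, 0, 1], [0, 3, 0, 0, 0, 0, 1], [0, 4, 0, 0, 0, 0, 1], [0, 4.8, 0, 0, 0, 0, 1]]}}

```text
t: 3.48
tool_pos: [0.4485, 0.0335, 0.1103]
orientation: [0.106, 1.575, -0.101]
force: [-0.1, 0.2, -1.0]
opening: 0.0004
```

```bash
python3 - <<'E'
from go import *
R=cmd(84,163,110)
c=cam("scene"); crop(c,180,165,160,130,5,"s3.png")
E
```

```text
t 3.48 now base mm [ 96.8 163.9 110.3] F [-0.1  0.2 -1. ] open 0.0
shift cm [ 0.03 -1.28  0.09] turn [ 0.04 -0.4  -0.15]
```

View pics/s3.png

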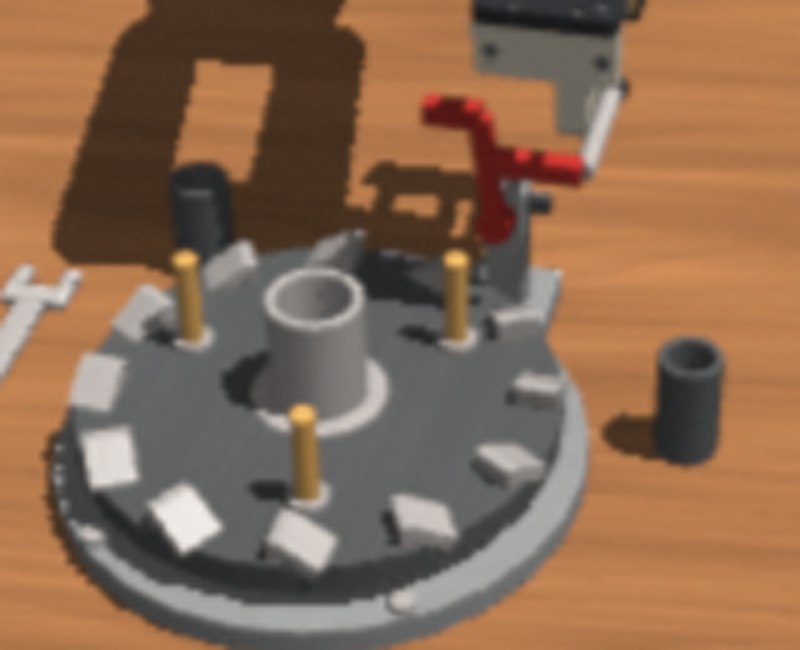

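Call:
{"api": "jog_arm", "payload": {"targets": [[0, -1, 0, 0, 0, 0, 1], [-5, -1.5, 0, 0, 0, 0, 1], [-10, -2, 0, 0, 0, 0, 1], [-10.5, -3, 5, 0, 0, 0, 1], [-10.5, -4, 11, 0, 0, 0, 1]]}}

```text
t: 4.15
tool_pos: [0.5553, -0.0219, 0.2174]
orientation: [0.106, 1.57, -0.101]
force: [0.1, 0.2, -0.0]
opening: 0.0005
```

Call:
{"api": "jog_arm", "payload": {"targets": [[0, -0.5, 6, 0, 0, 0, 1], [0, -1, 12, 0, 0, 0, 1], [0, -1, 14, 0, 0, 0, 1], [0, -1, 14, 0, 0, 0, 1]]}}

```text
t: 4.65
tool_pos: [0.6931, -0.0516, 0.2157]
orientation: [0.107, 1.571, -0.102]
force: [-0.1, 0.4, -0.2]
opening: 0.0006
```

```bash
python3 - <<'E'
from go import *
R=cmd(50,-76,74)
c=cam("scene"); crop(c,180,165,160,130,5,"s4.png")
E
```

```text
t 4.65 now base mm [ 44.9 -89.8 215.7] F [-0.1  0.4 -0.2] open 0.001
shift cm [14.17  0.47 -1.33] turn [-0.01 -0.19 -0.17]
```

View pics/s4.png

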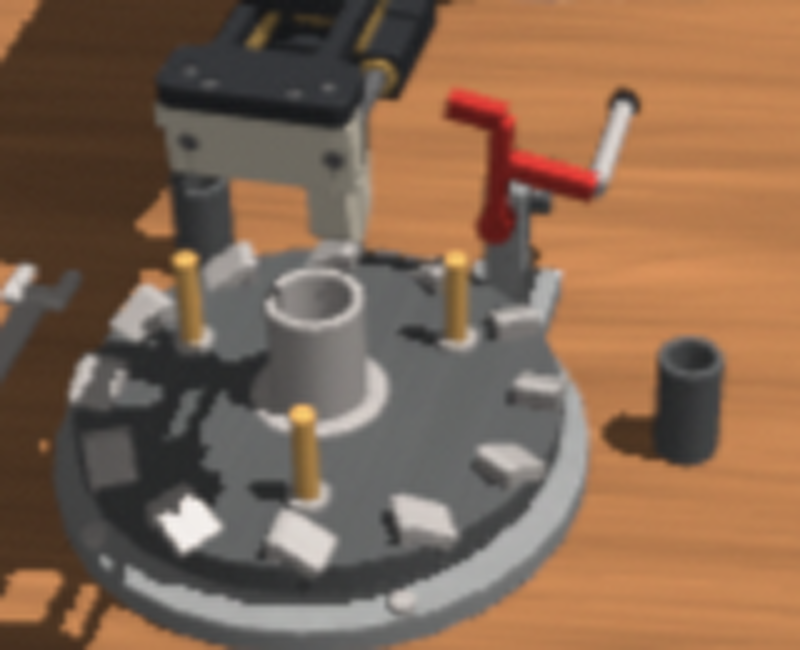

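Call:
{"api": "jog_arm", "payload": {"targets": [[5, 0.8, -1.1, 0, 0, 0, 1], [8, 0.8, -1.1, 0, 0, 0, 1], [10, 0.8, -1.1, 0, 0, 0, 1], [11.5, 0.8, -1.1, 0, 0, 0, 1], [12, 0.8, -1.1, 0, 0, 0, 1]]}}

```text
t: 5.32
tool_pos: [0.6822, -0.0416, 0.0963]
orientation: [0.107, 1.571, -0.102]
force: [0.1, -0.2, -0.6]
opening: 0.0008
```

```bash
python3 - <<'E'
from go import *
R=cmd(50,-76,86)
c=cam("scene"); crop(c,180,165,160,130,5,"s5.png")
E
```

```text
t 5.33 now base mm [ 53.4 -77.6  96.3] F [ 0.1 -0.2 -0.6] open 0.001
shift cm [ 1.03 -0.34 -0.16] turn [-0.   -0.16 -0.17]
```

View pics/s5.png

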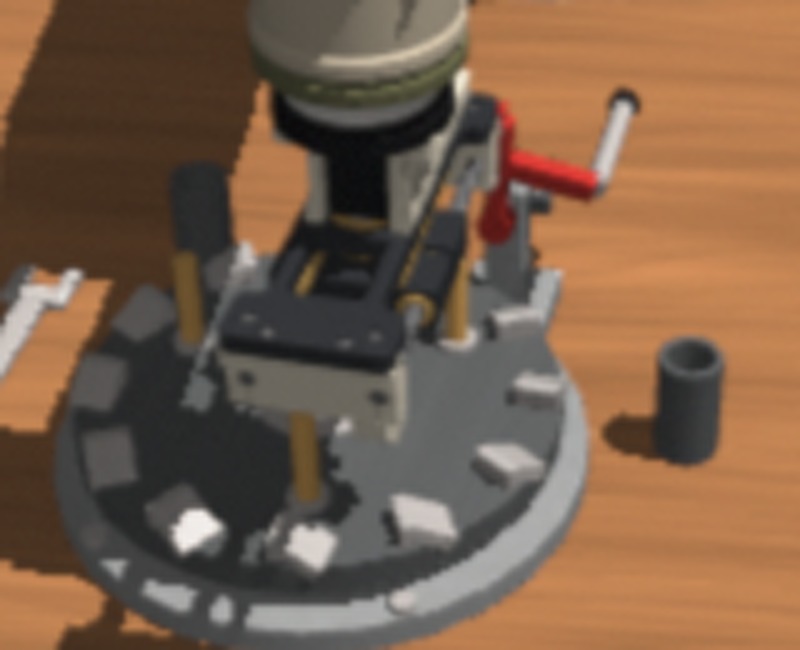

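```bash
python3 - <<'E'
from go import *
p=np.load("pose.npy"); c=cam("scene")
for o,nm in (((44.9,-89.8,215.7),"s4"),((53.4,-77.6,96.3),"s5")):
  for dy in (-17.5,17.5):
    for dx in(-7.5,7.5):
      print(nm,dx,dy,[tuple(((q-[180,165]+.5)*5).round().astype(int)) for q in proj(c,B(p[:3],[[(o[0]+dx)/1e3,(o[1]+dy)/1e3,(o[2]+h)/1e3] for h in (0,20,30,40,50)]))])
crop(c,215,205,70,60,11,"s5b.png")
crop(cam("top"),270,100,70,110,6,"t5.png")
E
```

```text
s4 -7.5 -17.5 [(np.int64(312), np.int64(256)), (np.int64(309), np.int64(217)), (np.int64(308), np.int64(196)), (np.int64(307), np.int64(176)), (np.int64(305), np.int64(155))]
s4 7.5 -17.5 [(np.int64(347), np.int64(261)), (np.int64(345), np.int64(221)), (np.int64(344), np.int64(201)), (np.int64(343), np.int64(181)), (np.int64(342), np.int64(160))]
s4 -7.5 17.5 [(np.int64(336), np.int64(208)), (np.int64(334), np.int64(169)), (np.int64(333), np.int64(149)), (np.int64(332), np.int64(128)), (np.int64(330), np.int64(108))]
s4 7.5 17.5 [(np.int64(370), np.int64(212)), (np.int64(369), np.int64(173)), (np.int64(368), np.int64(153)), (np.int64(367), np.int64(133)), (np.int64(366), np.int64(112))]
s5 -7.5 -17.5 [(np.int64(352), np.int64(457)), (np.int64(351), np.int64(423)), (np.int64(350), np.int64(406)), (np.int64(349), np.int64(389)), (np.int64(348), np.int64(371))]
s5 7.5 -17.5 [(np.int64(385), np.int64(462)), (np.int64(383), np.int64(428)), (np.int64(383), np.int64(411)), (np.int64(382), np.int64(394)), (np.int64(381), np.int64(376))]
s5 -7.5 17.5 [(np.int64(374), np.int64(407)), (np.int64(372), np.int64(373)), (np.int64(371), np.int64(356)), (np.int64(370), np.int64(339)), (np.int64(369), np.int64(322))]
s5 7.5 17.5 [(np.int64(405), np.int64(412)), (np.int64(404), np.int64(378)), (np.int64(403), np.int64(361)), (np.int64(403), np.int64(344)), (np.int64(402), np.int64(326))]
```

View pics/s5b.png

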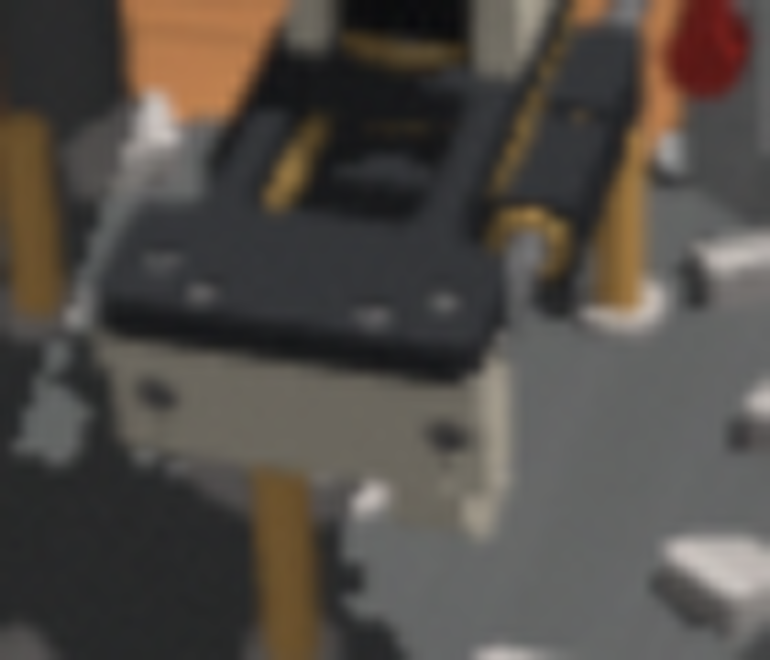

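Call:
{"api": "jog_arm", "payload": {"targets": [[0.8, -0.5, -0.1, 0, 0, 0, 1], [0.8, -1.2, -0.1, 0, 0, 0, 1], [0.8, -1.8, -0.1, 0, 0, 0, 1], [0.8, -2.4, -0.1, 0, 0, 0, 1], [0.8, -3, -0.1, 0, 0, 0, 1]]}}

```text
t: 6.1
tool_pos: [0.6785, -0.0708, 0.0896]
orientation: [0.107, 1.568, -0.101]
force: [2.4, 3.8, -0.5]
opening: 0.0005
```

```bash
python3 - <<'E'
from go import *
R=cmd(-7,-76,88)
crop(cam("top"),235,145,150,130,5,"t6.png")
E
```

```text
t 6.1 now base mm [ 23.9 -77.9  89.6] F [ 2.4  3.8 -0.5] open 0.001
shift cm [ 0.15 -3.09 -0.19] turn [ 0.01 -0.01 -0.24]
```

View pics/t6.png

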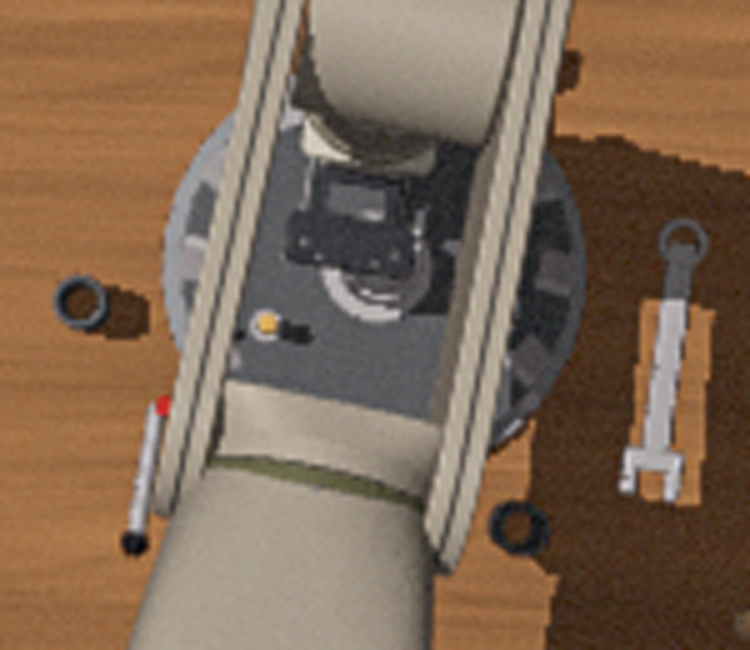

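Call:
{"api": "jog_arm", "payload": {"targets": [[0, -0.5, -0.2, 0, 0, 0, 1], [0, -1, -0.2, 0, 0, 0, 1], [0, -1.5, -0.2, 0, 0, 0, 1], [0, -2, -0.2, 0, 0, 0, 1], [0, -2.3, -0.2, 0, 0, 0, 1]]}}

```text
t: 6.78
tool_pos: [0.673, -0.095, 0.0897]
orientation: [0.107, 1.569, -0.102]
force: [2.4, 3.0, 2.2]
opening: 0.0003
```

```bash
python3 - <<'E'
from go import *
R=cmd(-7,-76,88)
crop(cam("top"),235,145,150,130,5,"t7.png")
E
```

```text
t 6.78 now base mm [ -0.8 -75.6  89.7] F [2.4 3.  2.2] open 0.0
shift cm [ 0.17 -0.62  0.04] turn [-0.03 -0.05 -0.16]
```

View pics/t7.png

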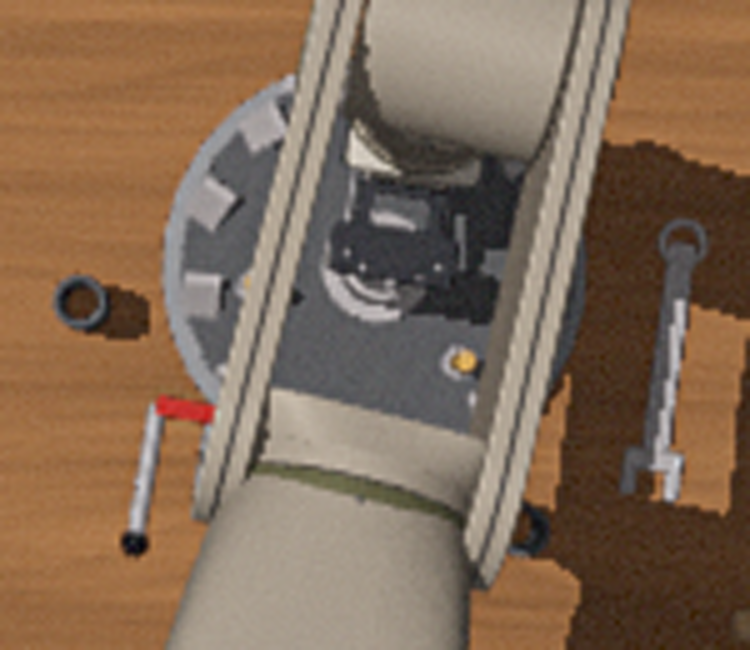

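```bash
cat > wh.py <<'E'
from go import *
def wheel(c,u,v,ang,x0=235,y0=145,s=5):
    p=np.load("pose.npy"); X=ray(c,x0+u/s-.5,y0+v/s-.5,.1)-B(p[:3],[0,0,0])[0]
    a=np.arctan2(X[1],X[0])-p[2]; w=np.radians(ang)-a
    return (w+np.pi)%(2*np.pi)-np.pi, np.hypot(X[0],X[1])
E
python3 - <<'E'
from wh import *
c=cam("top")
print(wheel(c,466,359,165), wheel(c,268,322,45), wheel(c,273,331,45))
E
```

```text
(np.float64(0.429185308956729), np.float64(0.07739052805585364)) (np.float64(0.12913507238029975), np.float64(0.07634421972330392)) (np.float64(0.048783825731642416), np.float64(0.07651503840134201))
```

Call:
{"api": "jog_arm", "payload": {"targets": [[0, -0.3, -0.1, 0, 0, 0, 1], [0, -0.5, -0.1, 0, 0, 0, 1], [0, -0.75, -0.1, 0, 0, 0, 1], [0, -0.75, -0.1, 0, 0, 0, 1], [0, -0.75, -0.1, 0, 0, 0, 1]]}}

```text
t: 7.5
tool_pos: [0.6703, -0.1029, 0.089]
orientation: [0.107, 1.57, -0.103]
force: [-0.0, 0.0, 1.0]
opening: 0.0007
```

```bash
python3 - <<'E'
from go import *
R=cmd(-7,-76,88)
crop(cam("top"),235,145,150,130,5,"t8.png")
E
```

```text
t 7.5 now base mm [ -8.9 -74.   89. ] F [-0.  0.  1.] open 0.001
shift cm [0.1  0.19 0.2 ] turn [-0.06 -0.13 -0.11]
```

View pics/t8.png

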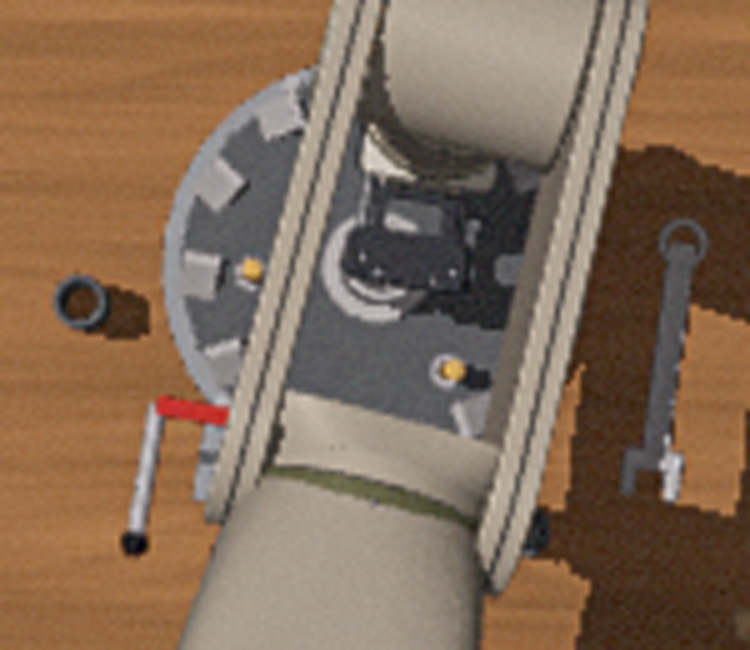

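```bash
python3 - <<'E'
from wh import *
c=cam("top")
print(wheel(c,454,368,165), wheel(c,251,268,45))
E
```

```text
(np.float64(0.5452115989990531), np.float64(0.07722847945022562)) (np.float64(0.5722193346820577), np.float64(0.07744821507715509))
```

Call:
{"api": "jog_arm", "payload": {"targets": [[0, 1.2, 0, 0, 0, 0, 1], [-1, 1.8, 0, 0, 0, 0, 1], [-6, 2, 0, 0, 0, 0, 1], [-12, 2.5, 0, 0, 0, 0, 1], [-12.8, 6, -4, 0, 0, 0, 1]]}}

```text
t: 8.22
tool_pos: [0.6434, -0.0397, 0.2254]
orientation: [0.107, 1.558, -0.106]
force: [-0.1, 1.7, 0.5]
opening: 0.0004
```

```bash
python3 - <<'E'
from go import *
R=cmd(150,163,215)
E
```

```text
t 8.22 now base mm [ 50.2 -38.9 225.4] F [-0.1  1.7  0.5] open 0.0
shift cm [  0.84   9.92 -20.23] turn [-0.18  0.6  -0.08]
```

Call:
{"api": "jog_arm", "payload": {"targets": [[0.4, 3, -5, 0, 0, 0, 1], [0.4, 6, -10, 0, 0, 0, 1], [0.4, 9, -15, 0, 0, 0, 1], [0.4, 9.9, -20.2, 0, 0, 0, 1], [0.4, 9.9, -20.2, 0, 0, 0, 1]]}}

```text
t: 8.85
tool_pos: [0.454, 0.0874, 0.2198]
orientation: [0.105, 1.557, -0.103]
force: [-0.2, -0.8, 0.1]
opening: 0.0008
```

```bash
python3 - <<'E'
from wh import *
R=cmd(150,163,102)
crop(cam("top"),235,145,150,130,5,"t9.png")
crop(cam("scene"),180,165,160,130,5,"s9.png")
E
```

```text
t 8.85 now base mm [151.1 165.7 219.8] F [-0.2 -0.8  0.1] open 0.001
shift cm [11.78 -0.13  0.14] turn [-0.01  0.62 -0.1 ]
```

View pics/t9.png

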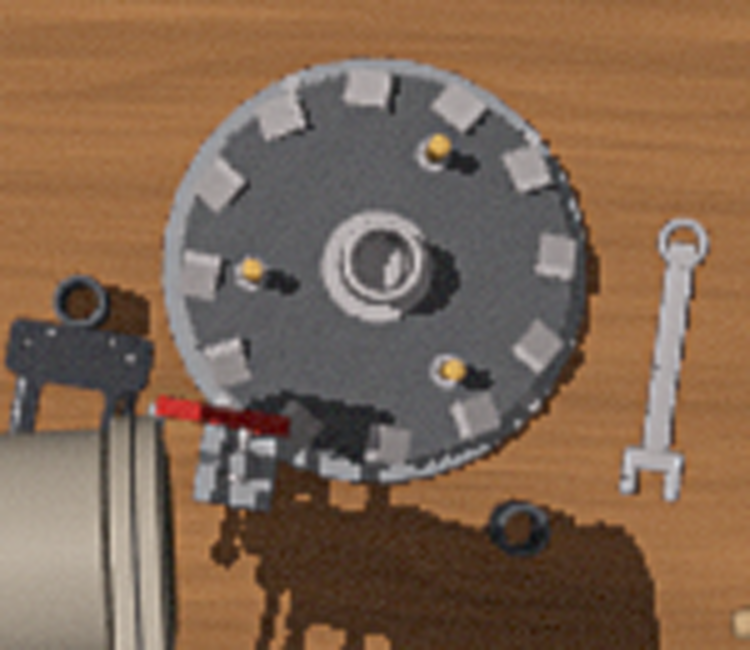

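View pics/s9.png

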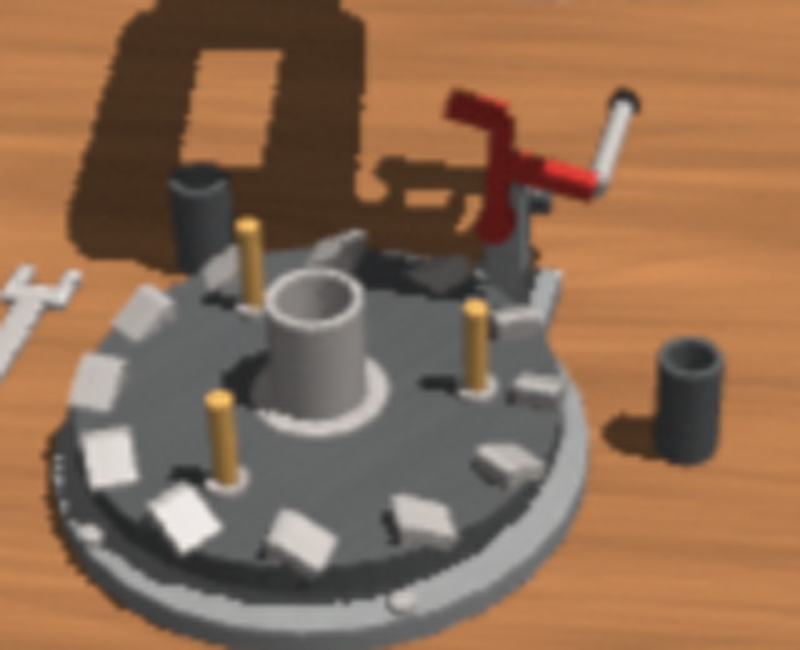

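Call:
{"api": "jog_arm", "payload": {"targets": [[4, -0.1, 0.1, 0, 0, 0, 1], [8, -0.1, 0.1, 0, 0, 0, 1], [11.2, -0.1, 0.1, 0, 0, 0, 1], [11.2, -0.1, 0.1, 0, 0, 0, 1]]}}

```text
t: 9.45
tool_pos: [0.4584, 0.0846, 0.1064]
orientation: [0.106, 1.56, -0.106]
force: [0.0, 0.3, 0.7]
opening: 0.0006
```

```bash
python3 - <<'E'
from wh import *
cmd(130,163,107);cmd(120,163,119);cmd(108,163,129);cmd(93.5,163,135);cmd(75,163,137)
crop(cam("scene"),240,150,130,100,6,"s10.png")
E
```

```text
t 9.45 now base mm [148.8 161.  106.4] F [0.  0.3 0.7] open 0.001
shift cm [-0.06 -1.88 -0.2 ] turn [-0.16  0.47 -0.03]
t 9.45 now base mm [148.8 161.  106.4] F [0.  0.3 0.7] open 0.001
shift cm [-1.26 -2.88 -0.19] turn [-0.16  0.47 -0.03]
t 9.45 now base mm [148.8 161.  106.4] F [0.  0.3 0.7] open 0.001
shift cm [-2.26 -4.08 -0.17] turn [-0.16  0.47 -0.03]
t 9.45 now base mm [148.8 161.  106.4] F [0.  0.3 0.7] open 0.001
shift cm [-2.87 -5.53 -0.16] turn [-0.16  0.47 -0.03]
t 9.45 now base mm [148.8 161.  106.4] F [0.  0.3 0.7] open 0.001
shift cm [-3.07 -7.38 -0.16] turn [-0.16  0.47 -0.03]
```

View pics/s10.png

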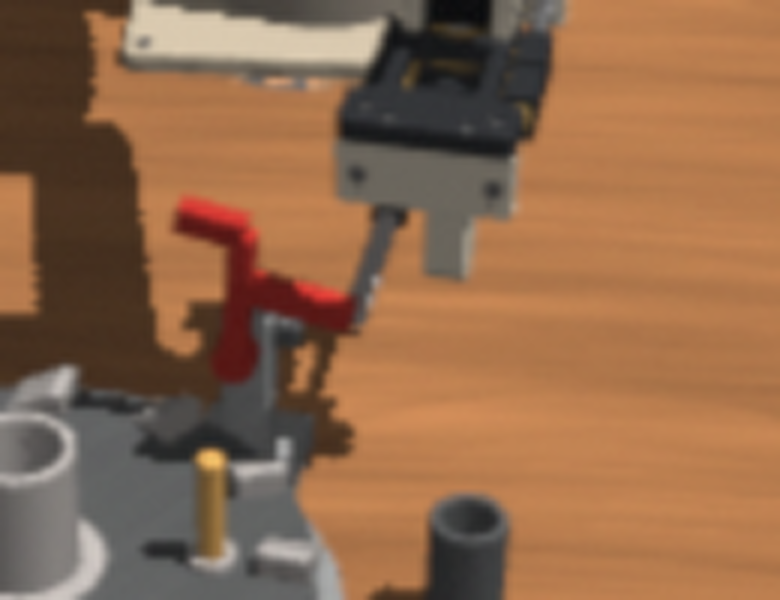

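Call:
{"api": "jog_arm", "payload": {"targets": [[0, -1, -0.2, 0, 0, 0, 1], [-0.1, -1.9, -0.2, 0, 0, 0, 1], [-0.7, -2.4, -0.2, 0, 0, 0, 1], [-1.3, -2.9, -0.2, 0, 0, 0, 1], [-1.8, -3.5, -0.2, 0, 0, 0, 1]]}}

```text
t: 10.12
tool_pos: [0.4547, 0.0512, 0.1296]
orientation: [0.109, 1.552, -0.103]
force: [0.6, 2.6, 3.7]
opening: 0.0007
```

```bash
python3 - <<'E'
from wh import *
cmd(108,163,129);cmd(93.5,163,135);cmd(75,163,137)
crop(cam("scene"),240,150,130,100,6,"s11.png")
E
```

```text
t 10.12 now base mm [115.3 160.1 129.6] F [0.6 2.6 3.7] open 0.001
shift cm [ 0.05 -0.73 -0.29] turn [-0.13  0.94 -0.27]
t 10.12 now base mm [115.3 160.1 129.6] F [0.6 2.6 3.7] open 0.001
shift cm [-0.56 -2.18 -0.27] turn [-0.13  0.94 -0.27]
t 10.12 now base mm [115.3 160.1 129.6] F [0.6 2.6 3.7] open 0.001
shift cm [-0.77 -4.02 -0.26] turn [-0.13  0.94 -0.27]
```

View pics/s11.png

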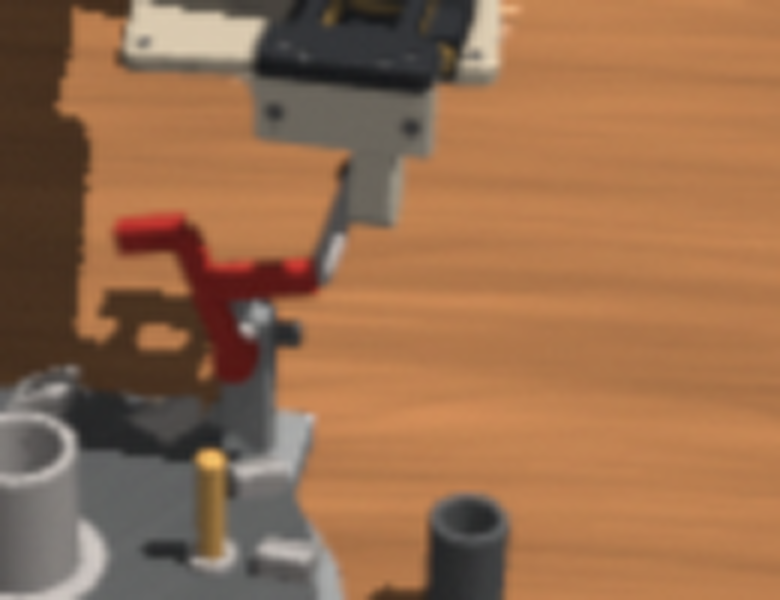

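Call:
{"api": "jog_arm", "payload": {"targets": [[0.3, -0.6, -0.2, 0, 0, 0, 1], [0.2, -1.2, -0.2, 0, 0, 0, 1], [0, -1.8, -0.2, 0, 0, 0, 1], [-0.2, -2.4, -0.2, 0, 0, 0, 1], [-0.4, -3, -0.2, 0, 0, 0, 1]]}}

```text
t: 10.8
tool_pos: [0.4484, 0.0199, 0.1336]
orientation: [0.107, 1.552, -0.105]
force: [0.5, 0.5, -0.1]
opening: 0.0004
```

```bash
python3 - <<'E'
from wh import *
cmd(75,163,137)
crop(cam("scene"),240,150,130,100,6,"s12.png")
E
```

```text
t 10.8 now base mm [ 83.4 162.3 133.6] F [ 0.5  0.5 -0.1] open 0.0
shift cm [-0.35 -0.84 -0.06] turn [-0.16  0.93 -0.14]
```

View pics/s12.png

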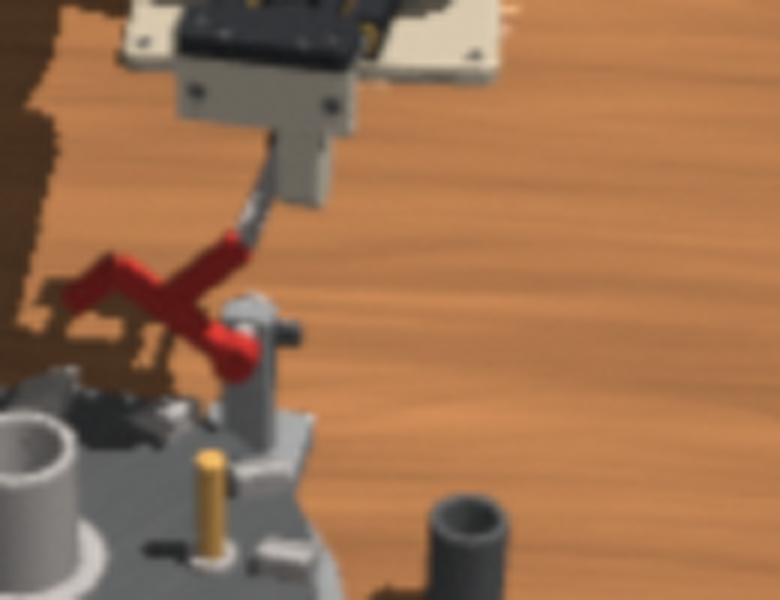

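Call:
{"api": "jog_arm", "payload": {"targets": [[0, -0.5, 0, 0, 0, 0, 1], [0, -0.8, 0, 0, 0, 0, 1], [0, -0.8, 0, 0, 0, 0, 1], [0, 0.5, 0, 0, 0, 0, 1], [-6, 1, 0, 0, 0, 0, 1]]}}

```text
t: 11.48
tool_pos: [0.4454, 0.0307, 0.1896]
orientation: [0.107, 1.562, -0.105]
force: [1.4, -0.3, 0.6]
opening: 0.0001
```

Call:
{"api": "jog_arm", "payload": {"targets": [[-4, 4, -2, 0, 0, 0, 1], [-4, 9, -3, 0, 0, 0, 1], [-4, 14, -4, 0, 0, 0, 1], [-4, 14, -4, 0, 0, 0, 1], [-4, 14, -4, 0, 0, 0, 1]]}}

```text
t: 12.1
tool_pos: [0.4241, 0.1752, 0.2294]
orientation: [0.106, 1.562, -0.104]
force: [-0.7, -1.0, 0.1]
opening: 0.0004
```

```bash
python3 - <<'E'
from wh import *
cmd(75,163,137)
crop(cam("scene"),180,165,160,130,5,"s13.png")
crop(cam("top"),235,145,150,130,5,"t13.png")
E
```

```text
t 12.1 now base mm [234.1 206.9 229.4] F [-0.7 -1.   0.1] open 0.0
shift cm [  9.24 -15.92   4.35] turn [-0.05  0.34 -0.07]
```

View pics/s13.png

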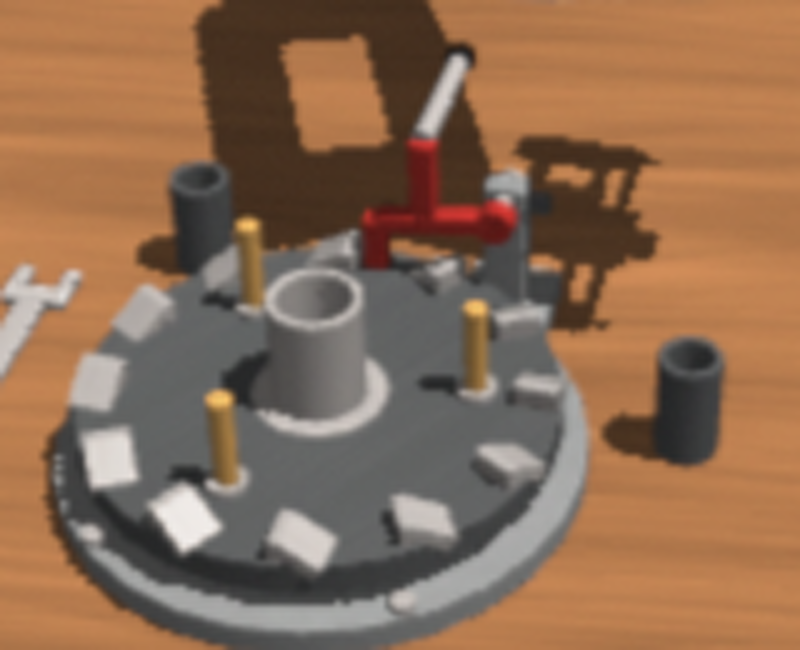

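View pics/t13.png

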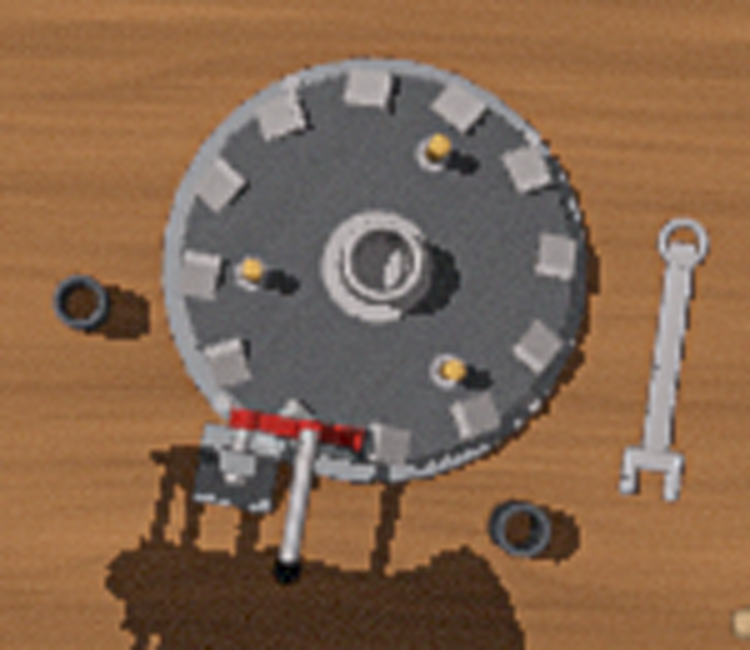

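The pawl bar and ball are at the same pixels as at the start: (460,55) in the scene crop and (288,571) in the top crop. The teeth also match the start image, and the pins have moved on by one notch. The tube and stubs have not moved, so I'm handing in.

```bash
python3 - <<'E'
from wh import *
c=cam("top")
print(wheel(c,454,369,165), wheel(c,252,268,45), wheel(c,438,145,-75))
print(ticket.close_job())
E
```

```text
(np.float64(0.5495769832799287), np.float64(0.07771963260513148)) (np.float64(0.5718243278595505), np.float64(0.07685210038416163)) (np.float64(0.5597838694212549), np.float64(0.07792062094896941))
the job is handed in; nothing more can be done
None
```

The turntable is now one notch back (clockwise) with the pawl down in the new notch. The job was handed in at about 12 s of the 64 s allowed, and the hand-in gives no verdict.

I pushed the pawl's cross bar over until the pawl lay at its stop. Then I pushed pin0 until the turntable had turned one notch, and tipped the pawl back so that it fell into the new notch.

**Last checks:**
- **Turntable angle:** the three pins read 0.55, 0.57 and 0.56 rad. The same fit read 0.037 rad at the start, so the net turn is about 0.52 rad. Both the raw readings and the net turn are inside the judged range of 0.41–0.63 rad.
- **Pawl:** its bar and ball are at the same pixels in both cameras as at the start, when the pawl was home.
- **Tube, stubs and wrench:** these are unchanged in the final crops. I did not look again at the hammer, brush, spray can and mug, but the arm never went near them.
- **Forces and contact:** measured forces at the end of each move stayed under about 5 N, and the arm ended clear of everything.

No check failed. The three pin readings disagree by up to 0.02 rad, which is the accuracy of reading the pixels.

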